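# Set the cutting board over the scrap pan

### The job

Push the thin green cutting board along the steel riser until its marked end sticks out over the scrap pan with the red line right above the riser's edge, lying square to that edge and with neither side hanging off the riser. Only slide it with the fingers, without lifting or tipping it, and leave the pan and everything else where it stands.

Things in the scene. Friction and masses are not known exactly. Their poses are not given: they have to be found in the camera images.
- riser: Fixed low stainless bench riser, 400 (x) x 240 (y) x 65 mm high, flat smooth top at 65 mm above the table. Origin: centre of its underside; z up; its +x points along its length to the end where the scrap pan stands.
- riser_edge (a point): Middle of the riser's top edge at its pan end (riser x = +200 mm, y = 0, z = 65 mm); axes as the riser's: +x points outward over the pan, y runs along the edge.
- board: Loose thin green plastic cutting board, 200 (x) x 130 (y) x 8 mm thick, 0.17 to 0.35 kg, lying flat on the riser, askew by up to about 10 degrees. Origin: centre of its underside, z up, +x towards its marked end with the red line (which lies nearer the pan); the other end, at x = -100 mm, has a black slot printed on it (no hole). It slides with plain friction and stays where the push stops. More than 100 mm of overhang would tip it off.
- board_line (a point): Middle of the straight red line, 5 mm wide, painted across the board's top, 60 mm from the board's marked end (board x = +40 mm, y = 0, z = 8 mm); axes as the board's. With it above the riser's edge the board overhangs by 60 mm.
- scrap_pan: Loose open steel pan with a few vegetable trimmings, 162 (x) x 265 (y) x 40 mm high, standing on the table 10 to 25 mm beyond the riser's pan end, lower than the riser's top. Origin: centre of its underside. Must stay put.
- shaker: Bystander: steel shaker, 46 mm wide, 80 mm high, standing beside the riser. Origin: centre of its underside.
- label_roll: Bystander: roll of white labels, 72 mm wide, 50 mm high, standing on end beside the riser. Origin: centre of its underside.
- squeeze_bottle: Bystander: yellow squeeze bottle with red cap, 56 mm wide, 150 mm high, standing. Origin: centre of its underside.
- steel_cup: Bystander: open steel cup, 72 mm wide, 75 mm high, standing. Origin: centre of its underside.
- spatula: Bystander: spatula with red handle, about 270 mm long and 20 mm high, lying on the table. Origin: underside, near the middle of its length.
- tongs: Bystander: steel tongs with red grips, 250 mm long, 15 mm high, lying on the table. Origin: underside, about the middle of their length.
Not all that is in view belongs to the job. There is more than one size of the board; the one meant has the size given above.

How it is judged:
At the end, for the whole second after the job is handed in: The middle of the red line is within 7 mm of straight above the riser's pan-end edge, the board is square to the riser within about 5 degrees, flat and at rest on the riser with its middle within 52 mm of the riser's centreline, and the pan and the bystanders are within 12 mm of where they stood (x of board_line in the frame of riser_edge between -0.007 and 0.007 m and angle between the x axis of board and the x axis of riser, either way round below 0.09 rad and y of board in the frame of riser between -0.052 and 0.052 m and z of board in the frame of riser between 0.062 and 0.068 m and angle between board's own z axis and vertical below 0.03 rad and linear speed of board below 0.01 m/s and contact force between board and riser above 0.5 N and distance of each of scrap_pan, shaker, label_roll, squeeze_bottle, steel_cup, spatula, tongs from where it was at the start of the episode below 0.012 m); the robot touches nothing.
It fails at once if the board is lifted off the riser or dropped (z of board in the frame of riser above 0.075 m or z of board in the frame of riser below 0.055 m).
It fails at once if the board is tipped (angle between board's own z axis and vertical above 0.12 rad).
It fails at once if the pan or a bystander is disturbed (moved by more than 20 mm) (distance of any of scrap_pan, shaker, label_roll, squeeze_bottle, steel_cup, spatula, tongs from where it was at the start of the episode above 0.02 m).
It also fails if it takes over 42 s, if anything falls off the work surface, if the arm or the gripper's body presses on something with over 40 N, if the wrist force passes 120 N, or if a joint passes its speed limit or range.

### The arm

A 6-joint arm with a two-finger parallel gripper is mounted at the origin on the work surface. World frame = base frame: x ahead of the robot, y to its left, z up, the work surface at z = 0. Lengths are in m, angles in rad, forces in N, time in s.
With the tool pointing down it reaches from about 0.3 to 0.875 m from the base axis. Payload 6.4 kg.
Tool frame: the origin (TCP) lies midway between the tips of the shut fingers; the grasp point (between the pads) lies ctrl.grip_point_offset behind it (ctrl.grip_point_offset is the distance from the TCP to the grasp point, in m); z points along the fingers, y is the direction in which the jaws open and shut (so a half turn about z gives the same grasp; the last joint's range is limited). The gripper opens to 85 mm and grips with 20 to 120 N. Pads are 22 mm wide; open, the fingers measure 114 mm over their backs; the gripper's body (76 mm by 85 mm) begins 54 mm behind the grasp point. The pads swing forward as they close: fully open they stand 13 mm farther back than shut.
Start: joints at [-1.322, 0.181, 1.607, -0, 1.354, -0.206], TCP at [0.253, -0.517, 0.231] pointing down, gripper open.
Joint ranges: [-2.99, 2.99], [-0.89, 2.07], [0.3, 2.58], [-1.14, 4.28], [0, 2.63], [-3.12, 3.12]. Speed limits (rad/s): [2.57, 2.57, 3.01, 3.14, 3.14, 3.14].

### API

Orientations are given as a unit quaternion [w, x, y, z].
In Python, from bench import ctrl, viewer gives the robot as it stands.
- The arm moves only by the shell command python3 -m handwheel 'ROWS' [OPENING]. ROWS is JSON, a list of rows, each an object with "travel": the shift along the tool's x, y, z as a fraction of full scale, a list of three; "dr": the turn, a rotation vector about the tool's x, y, z as a fraction of full scale, a list of three. A call has 1 to 20 rows; each row shifts and turns the pose as measured when the row begins, along the tool's axes as they then stand; what a row does not reach is not made up. Full scale, the value 1, is 150 mm for a shift and 30 degrees for a turn. A row lasts 1/12 s, in which the tool goes at most 41.7 mm and 7.16 degrees, less where a joint would pass 70% of its speed; a pose out of reach is approached as far as the arm can. A call with a number of a shift or a turn outside -1 to 1 is refused whole. A call with a gripper value outside its range is refused whole. OPENING is the opening, from -1 (shut) to 1 (fully open), set as the call begins (- or left out, the last holds). The fingers move at their own pace and stop on an object; the grip force is fixed at half the most. Time passes only in rows, so rows that do not move let the fingers close. It gives the time, the measured TCP pose, the force and the opening at its end, in the units of the state.
- ctrl.get_obs(): the state, without advancing time (a new reading comes with each control period).
- viewer.camera(name): name is "scene" or "top" or "wrist"; returns the picture (420x560x3 uint8, red, green, blue); there is no depth.
- viewer.get_calibration(name): a dict with "camera_matrix" (3x3 intrinsics, pixels), "R" (3x3) and "t" (3): a world point X has camera coordinates R X + t. Camera axes: x right, y down, z forward; pixel columns grow to the right and rows downward; lengths in m; the calibration is good to about 2 mm. A picture is of the moment at which its call begins: read the wrist's pose just before it. get_calibration takes no time and is no camera call; for the wrist camera it gives the pose at the moment of the call.
- ctrl.hand_in(): hands the job in, once; it reports no verdict.
The state is a dict: "time_s": time; "q": joint angles; "dq": joint speeds; "joint_efforts": joint torques, N m; "eef_pos": TCP position; "eef_rot": TCP orientation; "wrist_force": force on the tool from outside, world axes, zero at the start; "torque": the same for the moment, N m; "opening": opening from 0.0 (shut) to 1.0 (fully open).
Only numpy, scipy, OpenCV 4.12 (cv2) and the standard library are available. Lean on these libraries where they do the work, as an engineer would, in place of code of your own. Each camera call takes 0.05 s, during which the arm holds its last target. There are 200 camera calls.

## Working session

There is one attempt and no reset: what is moved stays moved. The work goes in short steps, Python scripts to look and compute and a shell command to move; the robot and the scene stay as the last step left them, time stands still between calls to the robot, and variables do not carry over. Pictures are saved under pics/ and viewed, about 8 in all and at most 12, crops included, and the job is handed in when it is done.

```bash
mkdir -p pics
cat > h.py <<'E'
import numpy as np,cv2
from bench import ctrl,viewer
def snap(n,f):
    c=viewer.get_calibration(n); im=viewer.camera(n)[:,:,::-1].copy()
    cv2.imwrite('pics/'+f+'.png',im); np.savez('pics/'+f+'.npz',K=c["camera_matrix"],R=c["R"],t=c["t"]); return im
def w(f,px,z):
    d=np.load('pics/'+f+'.npz'); K,R,t=d['K'],d['R'],d['t']
    C=-R.T@t; o=[]
    for p in px:
        v=R.T@np.linalg.inv(K)@np.array([p[0],p[1],1.]); o.append(C+v*(z-C[2])/v[2])
    return np.array(o)
E
python3 - <<'E'
from h import *
im=snap('top','top0'); cv2.imwrite('pics/t0b.png',cv2.resize(im,(800,600),interpolation=cv2.INTER_CUBIC))
o=ctrl.get_obs();print(o['time_s'],o['eef_pos'],o['eef_rot'],o['opening'],ctrl.grip_point_offset)
E
```

```text
0.05 [ 0.25244801 -0.51600657  0.23039183] [-8.69090081e-04  9.74255992e-01  2.25442910e-01 -2.74758748e-05] 1.003125836643428 0.0187
```

View pics/t0b.png

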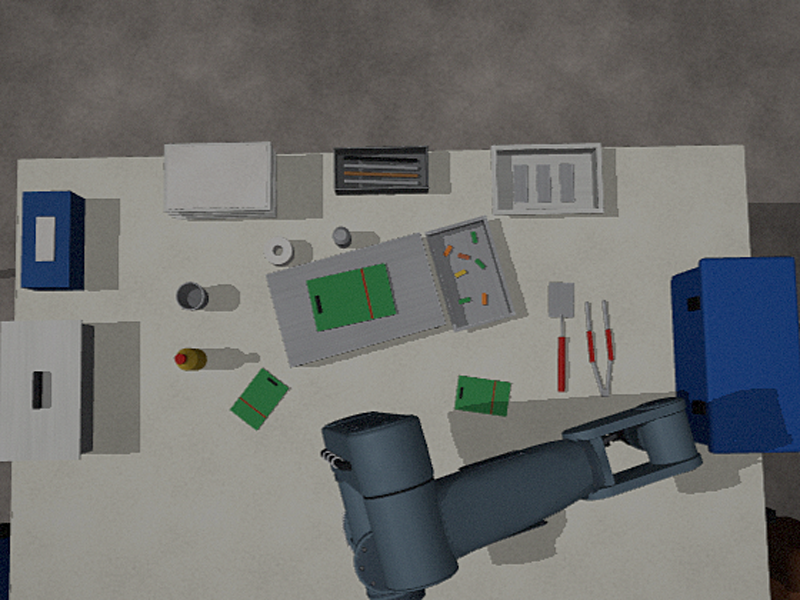

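The riser is at the centre, about (360,300) in this 800 px view. The board on it has its slot at (319,303) and red line at (367,293), and the pan is to the right. Next I'll enlarge this area.

Run:
```python
from h import *
im=cv2.imread('pics/top0.png')[145:265,180:340]
cv2.imwrite('pics/c0.png',cv2.resize(im,None,fx=5,fy=5,interpolation=cv2.INTER_CUBIC))
```

```text
(no output)
```

View pics/c0.png

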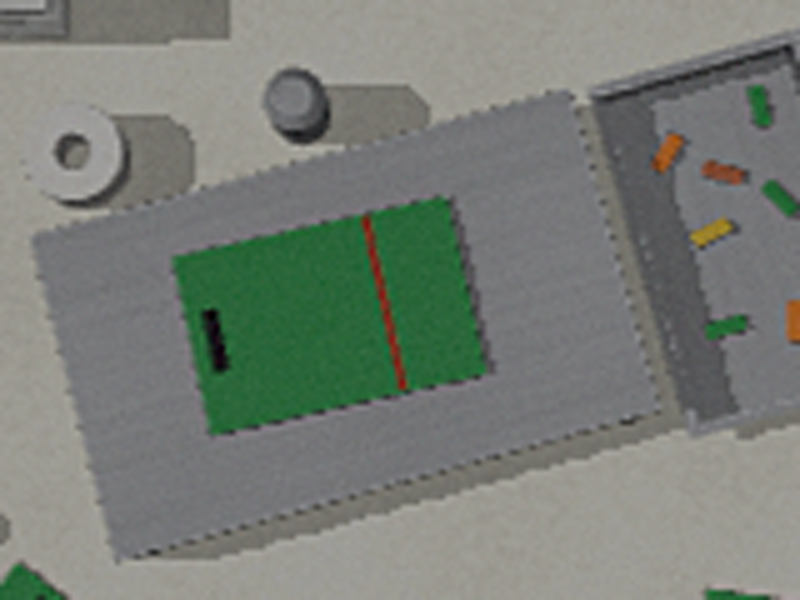

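In the crop, the riser's corners are at (35,237), (575,92), (660,412) and (120,560). The board's are at (174,258), (452,197), (490,373) and (212,435), with the line from (366,215) to (403,390).

```bash
cat >> h.py <<'E'
def frame(P):  # corners TL,TR,BR,BL -> centre, yaw, lx, ly
    P=P[:,:2]; ex=(P[1]+P[2]-P[0]-P[3])/2; ey=(P[0]+P[1]-P[2]-P[3])/2
    return P.mean(0),np.arctan2(ex[1],ex[0]),np.hypot(*ex),np.hypot(*ey)
E
python3 - <<'E'
from h import *
f=lambda L:[(180+x/5-.4,145+y/5-.4) for x,y in L]
rc,ra,rl,rw=frame(w('top0',f([(35,237),(575,92),(660,412),(120,560)]),.065))
bc,ba,bl,bw=frame(w('top0',f([(174,258),(452,197),(490,373),(212,435)]),.073))
print(rc,np.degrees(ra),rl,rw);print(bc,np.degrees(ba),bl,bw)
c,s=np.cos(ra),np.sin(ra);Rr=np.array([[c,-s],[s,c]])
print('board in riser',Rr.T@(bc-rc),np.degrees(ba-ra))
l=w('top0',f([(366,215),(403,390)]),.073)[:,:2].mean(0);print('line in riser',Rr.T@(l-rc))
o=ctrl.get_obs()
from scipy.spatial.transform import Rotation as R
print(R.from_quat(np.roll(o['eef_rot'],-1)).as_matrix().round(3))
for p in [(-150,0),(-100,-40),(100,0)]: print(p,rc+Rr@(np.array(p)/1000))
E
```

```text
[0.5577728  0.06596573] -75.88059125346288 0.39672998215339494 0.2371679088311566
[0.56350636 0.07660563] -78.59550781742179 0.20106561239196466 0.12827512395154744
board in riser [-0.0089198   0.00815588] -2.714916563958916
line in riser [0.02923069 0.00748066]
[[ 0.898  0.439 -0.   ]
 [ 0.439 -0.898  0.002]
 [ 0.    -0.002 -1.   ]]
(-150, 0) [0.52118127 0.21143414]
(-100, -40) [0.49458687 0.15318693]
(100, 0) [ 0.58216716 -0.03101322]
```

```bash
r='{"travel":[0.19,-0.178,0],"dr":[0,0,0]}'; python3 -m handwheel '[{"travel":[0.19,-0.178,0],"dr":[0,0,0]},{"travel":[0.19,-0.178,0],"dr":[0,0,0]},{"travel":[0.19,-0.178,0],"dr":[0,0,0]},{"travel":[0.19,-0.178,0],"dr":[0,0,0]},{"travel":[0.19,-0.178,0],"dr":[0,0,0]},{"travel":[0.19,-0.178,0],"dr":[0,0,0]},{"travel":[0.19,-0.178,0],"dr":[0,0,0]},{"travel":[0.19,-0.178,0],"dr":[0,0,0]},{"travel":[0.19,-0.178,0],"dr":[0,0,0]},{"travel":[0.19,-0.178,0],"dr":[0,0,0]},{"travel":[0.19,-0.178,0],"dr":[0,0,0]},{"travel":[0.19,-0.178,0],"dr":[0,0,0]},{"travel":[0.19,-0.178,0],"dr":[0,0,0]},{"travel":[0.19,-0.178,0],"dr":[0,0,0]},{"travel":[0.19,-0.178,0],"dr":[0,0,0]},{"travel":[0.19,-0.178,0],"dr":[0,0,0]}]' 1; python3 -m handwheel '[{"travel":[0,0,0],"dr":[0,0,-0.23]},{"travel":[0,0,0],"dr":[0,0,-0.23]},{"travel":[0,0,0],"dr":[0,0,-0.23]},{"travel":[0,0,0],"dr":[0,0,-0.23]},{"travel":[0,0,0],"dr":[0,0,-0.23]},{"travel":[0,0,0],"dr":[0,0,-0.23]},{"travel":[0,0,0],"dr":[0,0,-0.23]},{"travel":[0,0,0],"dr":[0,0,-0.23]},{"travel":[0,0,0],"dr":[0,0,-0.23]},{"travel":[0,0,0],"dr":[0,0,-0.23]},{"travel":[0,0,0],"dr":[0,0,-0.23]}]'
cat >> h.py <<'E'
from scipy.spatial.transform import Rotation as Ro
def plan(rx,ry,z,rc=(0.5578,0.0660),ra=-75.88):
    "shift in tool axes (fraction) and turn (fraction) to riser-frame goal"
    o=ctrl.get_obs();T=Ro.from_quat(np.roll(o['eef_rot'],-1));a=np.radians(ra)
    Rr=np.array([[np.cos(a),-np.sin(a)],[np.sin(a),np.cos(a)]])
    cur=Rr.T@(o['eef_pos'][:2]-rc); g=np.r_[np.array(rc)+Rr@[rx,ry],z]
    x=-np.r_[Rr[:,0],0];G=np.c_[x,np.cross([0,0,-1],x),[0,0,-1]]
    print('t',o['time_s'],'riser xy',cur.round(4),'z',o['eef_pos'][2].round(4),'F',np.round(o['wrist_force'],1),'open',o['opening'])
    print('travel',(T.inv().apply(g-o['eef_pos'])/.15).round(3),'dr',((T.inv()*Ro.from_matrix(G)).as_rotvec(degrees=True)/30).round(3))
E
python3 -c "
from h import *
plan(-.15,.008,.15)"
```

```text
time_s: 1.38
eef_pos: [0.4772, 0.0907, 0.2249]
eef_rot: [-0.005, 0.976, 0.218, -0.002]
wrist_force: [1.4, -0.6, 0.0]
opening: 1.002
time_s: 2.3
eef_pos: [0.4733, 0.1026, 0.2182]
eef_rot: [-0.012, 0.617, 0.787, -0.001]
wrist_force: [-0.9, -0.1, -0.1]
opening: 0.999
t 2.3 riser xy [-0.0561 -0.073 ] z 0.2182 F [-0.9 -0.1 -0.1] open 0.9991132197331769
travel [0.621 0.545 0.456] dr [-0.031 -0.031 -0.008]
```

```bash
python3 -m handwheel '[{"travel":[0.16,0.14,0.11],"dr":[-0.03,-0.03,0]},{"travel":[0.16,0.14,0.11],"dr":[0,0,0]},{"travel":[0.16,0.14,0.11],"dr":[0,0,0]},{"travel":[0.16,0.14,0.11],"dr":[0,0,0]},{"travel":[0,0,0],"dr":[0,0,0]},{"travel":[0,0,0],"dr":[0,0,0]}]'
python3 -c "
from h import *
plan(-.15,.008,.085)
im=snap('wrist','w1')"
```

```text
time_s: 2.8
eef_pos: [0.5319, 0.2193, 0.1462]
eef_rot: [-0.001, 0.614, 0.789, -0.002]
wrist_force: [-0.0, -0.0, 0.3]
opening: 0.999
t 2.8 riser xy [-0.155   0.0123] z 0.1462 F [-0.  -0.   0.3] open 0.9992400131314976
travel [-0.032 -0.027  0.408] dr [-0.007  0.003  0.005]
```

View pics/w1.png

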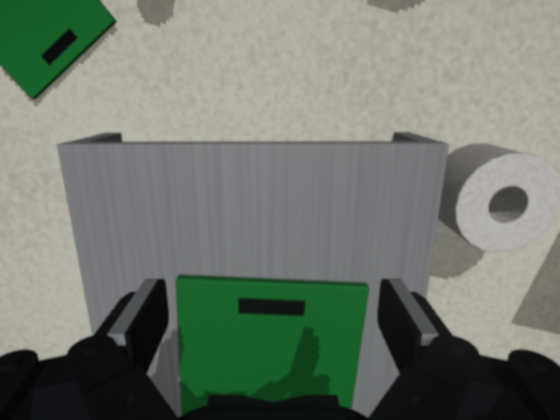

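The wrist view shows the board's slotted rear edge from (178,276) to (367,283), the riser's rear edge from (62,145) to (446,143), and the finger tips beside them.

```bash
python3 -c "
from h import *
a=np.radians(-75.88);Rr=np.array([[np.cos(a),-np.sin(a)],[np.sin(a),np.cos(a)]]);rc=[.5578,.066]
for z,p in((.073,[(178,276),(367,283)]),(.065,[(62,145),(446,143)])): print((w('w1',p,z)[:,:2]-rc)@Rr)
"
```

```text
[[-0.1182458  -0.05058443]
 [-0.1134105   0.0746374 ]]
[[-0.20309998 -0.11661454]
 [-0.20467342  0.11702583]]
```

```bash
python3 -m handwheel '[{"travel":[0,-0.01,0.16],"dr":[0,0,0]},{"travel":[0,-0.01,0.16],"dr":[0,0,0]},{"travel":[0,0,0.16],"dr":[0,0,0]},{"travel":[0,0,0],"dr":[0,0,0]},{"travel":[0,0,0],"dr":[0,0,0]}]'
python3 -c "
from h import *
plan(-.15,.008,.056)"
```

```text
time_s: 3.27
eef_pos: [0.5295, 0.2151, 0.0765]
eef_rot: [0.001, 0.615, 0.788, -0.0]
wrist_force: [1.0, -0.6, 0.0]
opening: 0.996
t 3.2667 riser xy [-0.1514  0.0089] z 0.0765 F [ 1.  -0.6  0. ] open 0.9964137153675359
travel [-0.009 -0.006  0.137] dr [ 0.003  0.004 -0.001]
```

```bash
python3 -m handwheel '[{"travel":[0,0,0.05],"dr":[0,0,0]},{"travel":[0,0,0.05],"dr":[0,0,0]},{"travel":[0,0,0.03],"dr":[0,0,0]},{"travel":[0,0,0],"dr":[0,0,0]},{"travel":[0,0,0],"dr":[0,0,0]}]'
python3 -c "
from h import *
plan(-.125,.01,.056)
im=snap('scene','s1');cv2.imwrite('pics/s1b.png',cv2.resize(im,(800,600)))"
```

```text
time_s: 3.68
eef_pos: [0.5329, 0.214, 0.0614]
eef_rot: [0.004, 0.616, 0.788, 0.003]
wrist_force: [0.2, 0.3, 0.9]
opening: 0.999
t 3.6833 riser xy [-0.1496  0.012 ] z 0.0614 F [0.2 0.3 0.9] open 0.9985730416848535
travel [-0.164 -0.013  0.037] dr [ 0.018  0.006 -0.005]
```

View pics/s1b.png

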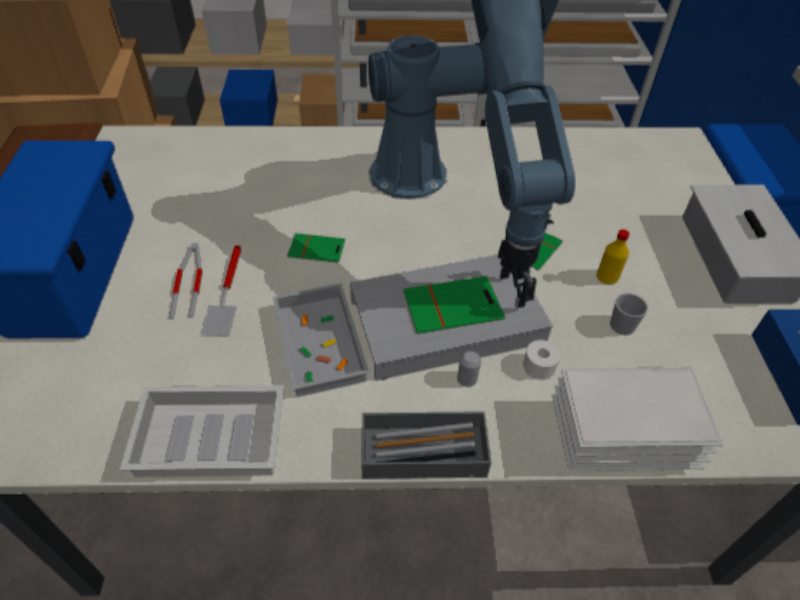

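Fingers stand behind the board's slotted end (about (520,290)), with the pan and bystanders untouched.

```bash
python3 -m handwheel '[{"travel":[0,0,0.02],"dr":[0.01,0.005,0]},{"travel":[0,0,0.015],"dr":[0,0,0]},{"travel":[0,0,0],"dr":[0,0,0]},{"travel":[0,0,0],"dr":[0,0,0]}]'
python3 -c "
from h import *
plan(-.125,.01,.056)"
```

```text
time_s: 4.07
eef_pos: [0.5339, 0.2144, 0.0569]
eef_rot: [0.002, 0.616, 0.788, 0.002]
wrist_force: [-0.0, -0.3, -0.0]
opening: 1.001
t 4.0667 riser xy [-0.1497  0.0131] z 0.0569 F [-0.  -0.3 -0. ] open 1.0008257247459298
travel [-0.165 -0.02   0.006] dr [ 0.012  0.001 -0.004]
```

```bash
python3 -m handwheel '[{"travel":[-0.035,-0.01,0.015],"dr":[0.008,0,0]},{"travel":[-0.035,0,0],"dr":[0,0,0]},{"travel":[-0.035,0,0],"dr":[0,0,0]},{"travel":[-0.035,0,0],"dr":[0,0,0]},{"travel":[-0.035,0,0],"dr":[0,0,0]},{"travel":[0,0,0],"dr":[0,0,0]}]'
python3 -c "
from h import *
plan(.04,.01,.055)"
```

```text
time_s: 4.57
eef_pos: [0.539, 0.1861, 0.0543]
eef_rot: [0.0, 0.616, 0.788, 0.0]
wrist_force: [0.2, -0.0, 0.6]
opening: 1.0
t 4.5667 riser xy [-0.121  0.011] z 0.0543 F [ 0.2 -0.   0.6] open 1.0004852388076573
travel [-1.074 -0.005 -0.005] dr [ 0.001 -0.    -0.004]
```

```bash
python3 -m handwheel '[{"travel":[-0.035,0,0],"dr":[0,0,0]},{"travel":[-0.035,0,0],"dr":[0,0,0]},{"travel":[-0.035,0,0],"dr":[0,0,0]},{"travel":[-0.035,0,0],"dr":[0,0,0]},{"travel":[-0.035,0,0],"dr":[0,0,0]},{"travel":[-0.035,0,0],"dr":[0,0,0]},{"travel":[-0.035,0,0],"dr":[0,0,0]},{"travel":[-0.035,0,0],"dr":[0,0,0]},{"travel":[0,0,0],"dr":[0,0,0]}]'
python3 -c "
from h import *
plan(.04,.01,.055)
im=snap('top','t2')[145:265,180:340]
cv2.imwrite('pics/c2.png',cv2.resize(im,None,fx=5,fy=5,interpolation=cv2.INTER_CUBIC))"
```

```text
time_s: 5.32
eef_pos: [0.5501, 0.1409, 0.0543]
eef_rot: [-0.0, 0.616, 0.788, 0.001]
wrist_force: [-0.3, 1.0, 0.5]
opening: 1.003
t 5.3167 riser xy [-0.0745  0.0108] z 0.0543 F [-0.3  1.   0.5] open 1.003446294399845
travel [-0.764 -0.003 -0.005] dr [ 0.001 -0.002 -0.005]
```

View pics/c2.png

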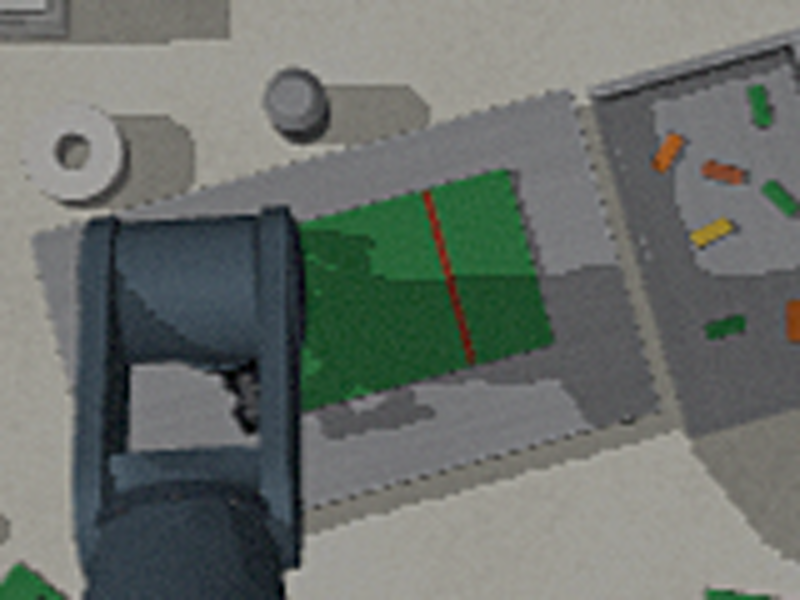

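The board is sliding and squaring. The line now runs (428,193)–(471,362), its front edge (517,170)–(553,342), and the riser edge is (575,92)–(660,412).

```bash
cat >> h.py <<'E'
def meas(f,line,edge,k=5,off=(180,145)):
    g=lambda L:[(off[0]+x/k-.4,off[1]+y/k-.4) for x,y in L]
    l=w(f,g(line),.073)[:,:2];e=w(f,g(edge),.065)[:,:2]
    a=np.radians(-75.88);Rr=np.array([[np.cos(a),-np.sin(a)],[np.sin(a),np.cos(a)]])
    l=l@Rr;e=e@Rr;m=l.mean(0);s=(e[0]-e[1])[0]/(e[0]-e[1])[1]
    print('line',l.round(4),'edge',e.round(4));ex=e[1,0]+s*(m[1]-e[1,1])
    an=lambda p:np.degrees(np.arctan2(-(p[0]-p[1])[0],(p[0]-p[1])[1]))
    print('gap mm',(m[0]-ex)*1000,'y',m[1]-e[:,1].mean(),'ang line-edge',an(l)-an(e))
E
python3 -c "
from h import *
meas('t2',[(428,193),(471,362)],[(575,92),(660,412)])"
```

```text
line [[0.1514 0.6316]
 [0.1493 0.5075]] edge [[0.2718 0.6753]
 [0.2691 0.4387]]
gap mm -120.29425505658725 y 0.012535057812786965 ang line-edge -0.31518168015982073
```

```bash
python3 -m handwheel '[{"travel":[-0.05,0,0],"dr":[0,0,0]},{"travel":[-0.05,0,0],"dr":[0,0,0]},{"travel":[-0.05,0,0],"dr":[0,0,0]},{"travel":[-0.05,0,0],"dr":[0,0,0]},{"travel":[-0.05,0,0],"dr":[0,0,0]},{"travel":[-0.05,0,0],"dr":[0,0,0]},{"travel":[0,0,0],"dr":[0,0,0]}]'
python3 -c "
from h import *
plan(.0458,.011,.0545)"
```

```text
time_s: 5.95
eef_pos: [0.562, 0.0933, 0.0543]
eef_rot: [-0.0, 0.616, 0.788, 0.001]
wrist_force: [0.4, 0.6, -0.1]
opening: 1.005
t 5.95 riser xy [-0.0255  0.0107] z 0.0543 F [ 0.4  0.6 -0.1] open 1.004833858782914
travel [-0.475  0.003 -0.002] dr [ 0.002 -0.002 -0.003]
```

```bash
python3 -m handwheel '[{"travel":[-0.05,0,0],"dr":[0,0,0]},{"travel":[-0.05,0,0],"dr":[0,0,0]},{"travel":[-0.05,0,0],"dr":[0,0,0]},{"travel":[-0.05,0,0],"dr":[0,0,0]},{"travel":[-0.05,0,0],"dr":[0,0,0]},{"travel":[-0.05,0,0],"dr":[0,0,0]},{"travel":[-0.05,0,0],"dr":[0,0,0]},{"travel":[0,0,0],"dr":[0,0,0]},{"travel":[0,0,0],"dr":[0,0,0]}]'
python3 -c "
from h import *
plan(.0458,.011,.0545)
im=snap('top','t3')[145:265,180:340]
cv2.imwrite('pics/c3.png',cv2.resize(im,None,fx=5,fy=5,interpolation=cv2.INTER_CUBIC))"
```

```text
time_s: 6.7
eef_pos: [0.5762, 0.0359, 0.0544]
eef_rot: [-0.0, 0.616, 0.788, 0.001]
wrist_force: [-1.6, 2.0, 0.8]
opening: 1.004
t 6.7 riser xy [0.0337 0.0105] z 0.0544 F [-1.6  2.   0.8] open 1.0036400929881626
travel [-0.081  0.003 -0.001] dr [ 0.002 -0.003 -0.006]
```

View pics/c3.png

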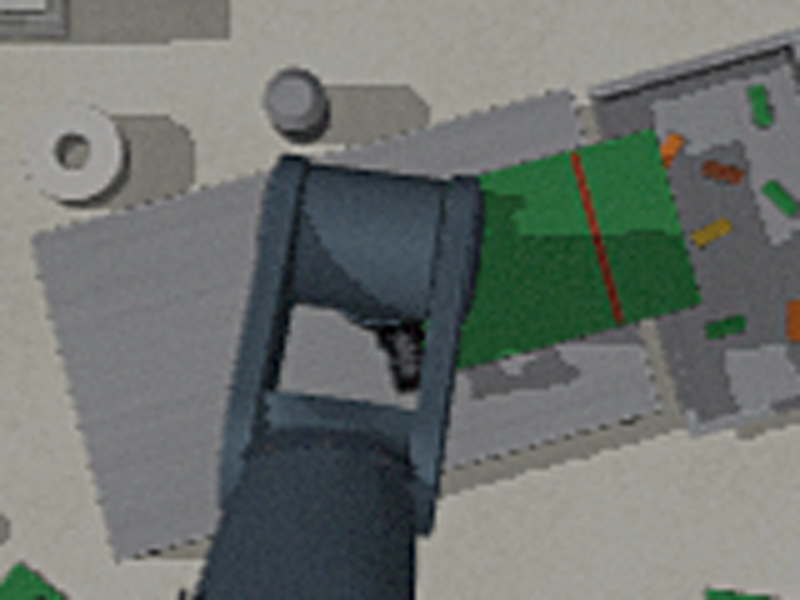

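The line is at (575,154)–(620,321) and the front edge at (654,131)–(699,303), so it is just short of the riser edge.

```bash
python3 -c "
from h import *
meas('t3',[(575,154),(620,321)],[(575,92),(660,412)])
# independent: front edge minus 60 mm
meas('t3',[(655,131),(699,304)],[(575,92),(660,412)])"
```

```text
line [[0.2594 0.6311]
 [0.2585 0.5078]] edge [[0.2718 0.6753]
 [0.2691 0.4387]]
gap mm -11.678162215870314 y 0.01244504105017108 ang line-edge 0.23029073261797955
line [[0.3186 0.632 ]
 [0.3156 0.5048]] edge [[0.2718 0.6753]
 [0.2691 0.4387]]
gap mm 46.506011659393664 y 0.011386367335602499 ang line-edge -0.7145172860609513
```

```bash
python3 -m handwheel '[{"travel":[-0.03,0,0],"dr":[0,0,0]},{"travel":[-0.03,0,0],"dr":[0,0,0]},{"travel":[-0.01,0,0],"dr":[0,0,0]},{"travel":[0,0,0],"dr":[0,0,0]},{"travel":[0,0,0],"dr":[0,0,0]}]'
python3 -c "
from h import *
plan(.0462,.011,.0545)"
```

```text
time_s: 7.17
eef_pos: [0.5786, 0.026, 0.0543]
eef_rot: [-0.001, 0.615, 0.788, 0.001]
wrist_force: [-0.4, 1.8, 1.4]
opening: 1.0
t 7.1667 riser xy [0.0439 0.0104] z 0.0543 F [-0.4  1.8  1.4] open 1.0001413524923648
travel [-0.015  0.004 -0.001] dr [ 0.001 -0.004 -0.003]
```

```bash
python3 -m handwheel '[{"travel":[0.1,0,0],"dr":[0,0,0]},{"travel":[0.2,0,0],"dr":[0,0,0]},{"travel":[0.2,0,0],"dr":[0,0,0]},{"travel":[0.2,0,0],"dr":[0,0,0]},{"travel":[0.2,0,0],"dr":[0,0,0]},{"travel":[0,0,-0.2],"dr":[0,0,0]},{"travel":[0,0,-0.2],"dr":[0,0,0]},{"travel":[0,0,0],"dr":[0,0,0]}]'
python3 -c "
from h import *
plan(.0462,.011,.0545)
im=snap('top','t4')[145:265,180:340]
snap('wrist','w4')
cv2.imwrite('pics/c4.png',cv2.resize(im,None,fx=5,fy=5,interpolation=cv2.INTER_CUBIC))"
```

```text
time_s: 7.83
eef_pos: [0.5402, 0.1669, 0.1137]
eef_rot: [-0.001, 0.616, 0.788, -0.001]
wrist_force: [1.9, 0.4, 1.2]
opening: 0.999
t 7.8333 riser xy [-0.1021  0.0075] z 0.1137 F [1.9 0.4 1.2] open 0.9991228630155052
travel [-0.989  0.027  0.394] dr [-0.008 -0.001 -0.004]
```

View pics/c4.png

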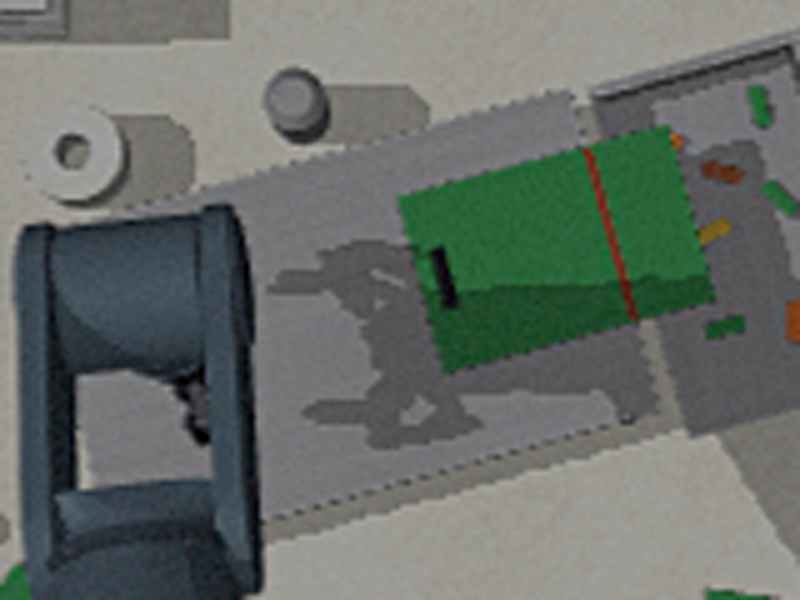

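The board is clear of the arm. Its corners are (399,199), (670,126), (714,300) and (444,373), and its line is (589,150)–(634,318).

```bash
python3 -c "
from h import *
E=[(575,92),(660,412)]
meas('t4',[(589,150),(634,318)],E)
meas('t4',[(670,126),(714,300)],E)
meas('t4',[(399,199),(444,373)],E)
"
python3 - <<'E'
from h import *
im=cv2.imread('pics/top0.png')[155:245,260:360]; b=cv2.imread('pics/t4.png')[155:245,260:360]
cv2.imwrite('pics/c5.png',np.hstack([cv2.resize(i,(400*1,360),interpolation=cv2.INTER_CUBIC) for i in(im,b)]))
E
```

```text
line [[0.2698 0.6312]
 [0.2686 0.5073]] edge [[0.2718 0.6753]
 [0.2691 0.4387]]
gap mm -1.4412242589247892 y 0.01224347659573366 ang line-edge 0.12085778529982594
line [[0.3299 0.6327]
 [0.3266 0.5047]] edge [[0.2718 0.6753]
 [0.2691 0.4387]]
gap mm 57.625609009782366 y 0.011686126922328732 ang line-edge -0.8191437226911807
line [[0.1304 0.6328]
 [0.1288 0.505 ]] edge [[0.2718 0.6753]
 [0.2691 0.4387]]
gap mm -140.9801907107262 y 0.011920985024648889 ang line-edge -0.04277108913792749
```

View pics/c5.png

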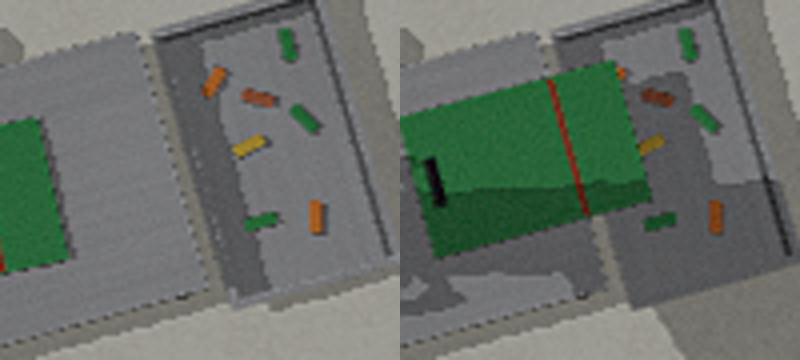

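```bash
python3 -m handwheel '[{"travel":[0,0,-0.15],"dr":[0,0,0]},{"travel":[0,0,-0.15],"dr":[0,0,0]},{"travel":[0,0,0],"dr":[0,0,0]},{"travel":[0,0,0],"dr":[0,0,0]}]' && python3 -c "
from bench import ctrl
ctrl.hand_in()"
```

```text
time_s: 8.27
eef_pos: [0.5342, 0.1659, 0.15]
eef_rot: [-0.006, 0.616, 0.787, -0.007]
wrist_force: [0.1, 0.2, 0.1]
opening: 1.001
the job is handed in; nothing more can be done
```

I pushed the board about 170 mm along the riser with the open fingers against its slotted rear edge, then backed off, lifted clear and handed in at about 8.3 s. No verdict was reported.

My last checks, from the final top-camera picture:
- **Red line:** it sits about 1.4 mm short of the riser's edge. Estimates from the board's front and rear edges gave 2.4 mm and 1 mm short, all within the 7 mm allowed.
- **Squareness:** the board is within 1° of square to the edge. The painted line gave 0.1° and the front edge 0.8°.
- **Sideways position:** the board's middle is about 12 mm off the riser's centreline, so neither side hangs off.
- **Surroundings:** comparing first and last pictures by eye, the pan, shaker and label roll show no movement. The other bystanders were not compared in the last picture, but the arm passed well above or away from them.
- **Contact:** at hand-in the gripper was clear of everything, with wrist force near zero.

No check failed. The top camera's lengths came out about 1% short for the riser, so the line position could be off by a further 2 mm or so.

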